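# Hand-home a desktop engraver onto its two roller-arm end switches

### The arm

A 7-joint arm with a two-finger parallel gripper is mounted at the origin on the work surface. World frame = base frame: x ahead of the robot, y to its left, z up, the work surface at z = 0. Lengths are in m, angles in rad, forces in N, time in s.
With the tool pointing down it reaches from about 0.425 to 0.875 m from the base axis. Payload 4.7 kg.
Tool frame: the origin (TCP) lies at the very end of the fingers, on their centre line; the grasp point (between the pads) lies behind it (ctrl.tcp_to_grasp is the y of the grasp point in the tool frame, in m); y points along the fingers, x is the direction in which the jaws open and shut, and the axes are right-handed (so a half turn about y gives the same grasp; the last joint's range is limited). The gripper opens to 87 mm and grips with 3 to 60 N. Pads are 19 mm wide; open, the fingers measure 117 mm over their backs; the gripper's body (75 mm by 190 mm) begins 51 mm behind the grasp point.
Start: joints at [1.175, 0.321, -0.07, 1.45, 0.023, 1.371, -0.057], TCP at [0.259, -0.596, 0.223] pointing down, gripper open.
Joint ranges: [-2.86, 2.86], [-0.3, 2.09], [-1.38, 1.24], [0.06, 2.45], [-1.56, 4.7], [0.09, 2.05], [-2.69, 2.69]. Speed limits (rad/s): [2.57, 2.57, 3.14, 3.14, 3.14, 3.14, 3.14].

### API

Orientations are given as a rotation vector (axis times angle).
In Python, from bench import ctrl, get_image, workorder gives the robot as it stands.
- The arm moves only by the tool drive_tool, never from a script. Its argument "increments" is text: rows parted by semicolons, each of 5 numbers parted by spaces: the shift along the tool's x, y, z in mm, then the turn about the tool's y in degrees, then the closure in counts, from 0 (fully open) to 255 (shut). In form: tx ty tz yaw fingers; .... A call has 1 to 20 rows; each row shifts and turns the commanded pose from where the row before left it, along the tool's axes as they then stand; what a row does not reach is not made up. A row lasts 1/8 s, in which the tool goes at most 62.5 mm and 10.7 degrees, less where a joint would pass 70% of its speed; a pose out of reach is approached as far as the arm can. A call is refused whole if a number of a shift passes 62.5 or a number of a turn 10.7, either way. A call with a gripper value outside its range is refused whole. The fingers move at their own pace and stop on an object; "squeeze" is the grip in N (left out, the last holds). Time passes only in rows, so rows that do not move let the fingers close. It gives the time, the measured TCP pose, the force and the opening at its end, in the units of the state.
- ctrl.get_state(): the state, without advancing time (a new reading comes with each control period).
- get_image(name): name is "scene" or "side" or "wrist"; returns a dict with "img" (420x560x3 uint8, red, green, blue), "mtx" (3x3 intrinsics, pixels), "k1" (the pictures are not rectified: a ray, as slopes to the right and down, at radius r is drawn at 1 + k1 r^2 times it, then the intrinsics apply), "camera_from_world" (4x4, takes a point from world to camera coordinates). Camera axes: x right, y up, looking along -z (the intrinsics and any distortion apply to the point x, -y, -z); pixel columns grow to the right and rows downward; lengths in m; the calibration is good to about 2 mm. A picture is of the moment at which its call begins. There is no depth.
- workorder.close_job(): hands the job in, once; it reports no verdict.
The state is a dict: "time": time; "joint_positions": joint angles; "qd": joint speeds; "joint_torque": joint torques, N m; "position": TCP position; "tool_rot": TCP orientation; "ft_force": force on the tool from outside, world axes, zero at the start; "torque": the same for the moment, N m; "grip_width": opening from 0.0 (shut) to 1.0 (fully open).
Only numpy, scipy, OpenCV 4.12 (cv2) and the standard library are available. Lean on these libraries where they do the work, as an engineer would, in place of code of your own. Each camera call takes 0.05 s, during which the arm holds its last target.

### The job

The small engraver on the kitchen table is switched off and has lost its zero, so home it by hand: slide the laser head along its bar to the left (as seen from the robot), and push the whole gantry to the rear, away from the robot, until each has swung its end switch's roller arm over far enough to trip it. Slide them slowly and stop once the arm has tripped, without running onto the rubber end stops; both switches must stay tripped when you let go. Leave the wooden coaster on the bed and the things around the machine where they are.

Things in the scene. Friction and masses are not known exactly. Their poses are not given: they have to be found in the camera images.
- engraver: Open-frame engraver fixed on the table: 400 x 400 mm square of aluminium bars (20 mm wide, tops 70 mm up), slatted bed inside (top 12 mm up), low control box on the front bar. Origin: on the table under the square's centre; x to the machine's rear (away from the robot), y to its left. The gantry slides along x, the laser head along y on the gantry's bar; both stay where they are left.
- gantry (a joint): Gantry position along the machine's x, m: 0 at the front end stops, 0.220 at the rear rubber end stops. A level aluminium bar along y (400 mm long, 20 mm thick, 85 to 125 mm above the table) between dark end plates; pushing it takes about 6 N. A dog on its left end plate meets the rear switch's roller at 0.189; the switch trips at 0.202.
- head (a joint): Laser head position along the gantry bar (machine's y), m: 0 at the right end stop, 0.220 at the left end stop. Sliding it takes about 3.5 N. Its left cheek plate meets the left switch's roller at 0.189; the switch trips at 0.202.
- rear_switch (a joint): Rear limit switch's roller arm, rad: 0 free (upright), growing as its roller is pushed to the machine's rear; trips at 0.35 (20 degrees); 0.95 with the gantry at its rear end stop. 38 mm steel arm, black 14 mm roller, grey body outside the left rail near its rear end. A light spring (1 to 3 N at the roller) swings it back when nothing holds it; the gantry's own drag holds it.
- left_switch (a joint): Left limit switch's roller arm, rad: 0 free (level, pointing to the machine's front), growing as its roller is pushed to the machine's left; trips at 0.35 (20 degrees); 0.95 with the head at its left end stop. The same switch, lying on the gantry bar near its left end (top 150 mm above the table); travels with the gantry. The head's own drag holds it.
- bar_front (a point): Middle of the front face of the gantry bar, 105 mm above the table; moves with the gantry. The bar can be pushed on this face wherever the head is not in the way; in front of it is free space down to the bed, but for the head and the frame's front bar (70 mm high).
- head_center (a point): Centre of the laser head, 98 mm above the table, 33 mm in front of the bar's front face: a black finned block 44 x 44 mm, from 34 to 142 mm up, on a 56 mm wide dark carriage plate that slides on the bar. A steel cheek plate at its left rises to 153 mm. Moves with the head.
- rear_roller (a point): Centre of the rear switch's roller, 106 mm above the table when free.
- left_roller (a point): Centre of the left switch's roller, 142 mm above the table.
- coaster: Finished square wooden coaster, 95 x 95 x 5 mm, lying loose on the bed under the gantry (its top 17 mm above the table). Origin: centre of its underside. To be left alone.
- mug: White mug, 82 mm across, 92 mm high, on the table at the left of the machine. Origin: centre of its foot. To be left alone.
- tape_roll: Roll of packing tape lying flat, 110 mm across, 50 mm high, at the right of the machine. Origin: centre of its underside. To be left alone.
- blanks: Stack of wooden blanks, 95 x 95 x 20 mm, at the right of the machine. Origin: centre of its underside. To be left alone.

How it is judged:
By the outcome, as a careful person would: the job done as asked, in the order asked, and still so for the second after the job is handed in, with the robot touching nothing.
It also fails if it takes over 53 s, if anything falls off the work surface, if the arm or the gripper's body presses on something with over 40 N, if the wrist force passes 120 N, or if a joint passes its speed limit or range.

## Working session

There is one attempt and no reset: what is moved stays moved. The work goes in short steps, Python scripts to look and compute and a tool call to move; the robot and the scene stay as the last step left them, time stands still between calls to the robot, and variables do not carry over. Pictures are saved under pics/ and viewed, and the job is handed in when it is done.

Besides the shell and the picture viewer there is one more tool, called after "Call:" by a JSON object that holds its "op" and its "data", one argument or row to a line. drive_tool: Moves the arm, as the interface text tells. Its arguments: {"type":"object","properties":{"increments":{"type":"string"},"squeeze":{"type":"number"}},"required":["increments"]}

```bash
mkdir -p pics; ls
python3 - <<'E'
from bench import ctrl,get_image
import cv2,json
print(ctrl.get_state(), ctrl.tcp_to_grasp)
for n in ("scene","side","wrist"):
    d=get_image(n); cv2.imwrite(f"pics/{n}0.png",d["img"][:,:,::-1]); print(n,d["mtx"],d["k1"],d["camera_from_world"])
E
```

```text
pics
{'time': 0.0, 'joint_positions': array([ 1.17513475,  0.32183016, -0.07007741,  1.45162823,  0.02261191,
        1.37079306, -0.05688456]), 'qd': array([ 0.00044882,  0.00055008, -0.00106109,  0.0007719 ,  0.0003326 ,
        0.00020898, -0.00062704]), 'joint_torque': array([ 1.20704331e-04, -4.91294146e+01, -4.03523566e-01, -3.12523019e+01,
       -6.39109151e-02,  4.36474197e-02,  1.59571709e-04]), 'position': array([ 0.25868882, -0.59572629,  0.22148028]), 'tool_rot': array([-1.37469305,  0.90347068, -0.90080142]), 'ft_force': array([-0.743432  , -0.29114124,  0.49314933]), 'torque': array([ 0.01540462, -0.01959996, -0.01773292]), 'grip_width': 0.9999188631908321} -0.0187
scene [[386.32789345   0.         276.33489505]
 [  0.         386.32789345 213.63606049]
 [  0.           0.           1.        ]] -0.08457720277013821 [[-0.36962704  0.92914588  0.00798692  0.17978209]
 [-0.69336908 -0.28153357  0.6633085   0.28709318]
 [ 0.61855894  0.23963887  0.74830344 -1.6910792 ]
 [ 0.          0.          0.          1.        ]]
side [[543.84992532   0.         273.76699232]
 [  0.         543.84992532 210.87372716]
 [  0.           0.           1.        ]] -0.21542898951551304 [[-0.98155926 -0.19003242 -0.02071475  0.51841812]
 [ 0.11102354 -0.65494111  0.74747971 -0.14354034]
 [-0.15561231  0.73139581  0.66396158 -1.49745808]
 [ 0.          0.          0.          1.        ]]
wrist [[309.66172337   0.         282.40266175]
 [  0.         309.66172337 209.22732456]
 [  0.           0.           1.        ]] -0.03488687372538935 [[ 0.39924509 -0.91684261 -0.00172687 -0.6500664 ]
 [ 0.88877943  0.38748587 -0.24479751  0.03072754]
 [ 0.22510993  0.0961994   0.96957269 -0.38933043]
 [ 0.          0.          0.          1.        ]]
```

View pics/scene0.png

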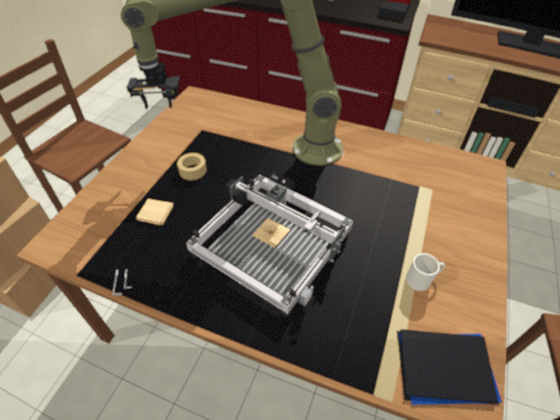

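View pics/side0.png

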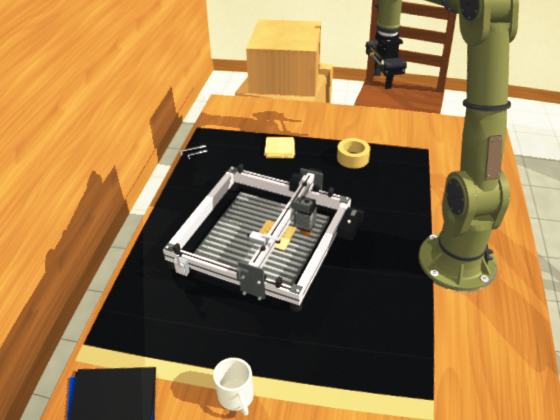

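View pics/wrist0.png

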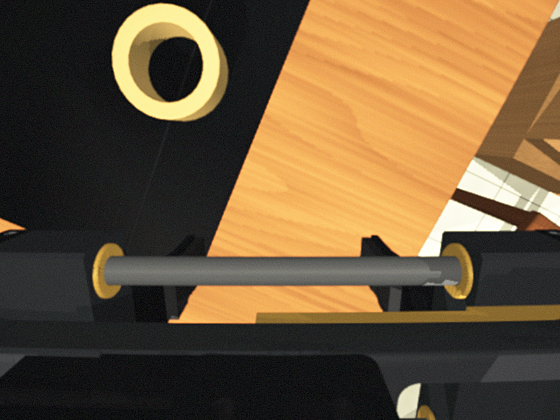

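The scene view shows the machine at about (270,240) with the head at (280,190) near its right-front corner. The side view shows the head at (305,213) and the gantry running from (310,180) to (252,280). I'll enlarge both.

Run:
```python
import cv2
a=cv2.imread("pics/scene0.png")[165:315,175:365]; cv2.imwrite("pics/sceneZ.png",cv2.resize(a,None,fx=4,fy=4,interpolation=cv2.INTER_CUBIC))
a=cv2.imread("pics/side0.png")[160:312,160:365]; cv2.imwrite("pics/sideZ.png",cv2.resize(a,None,fx=3.9,fy=3.9,interpolation=cv2.INTER_CUBIC))
```

```text
(no output)
```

View pics/sceneZ.png

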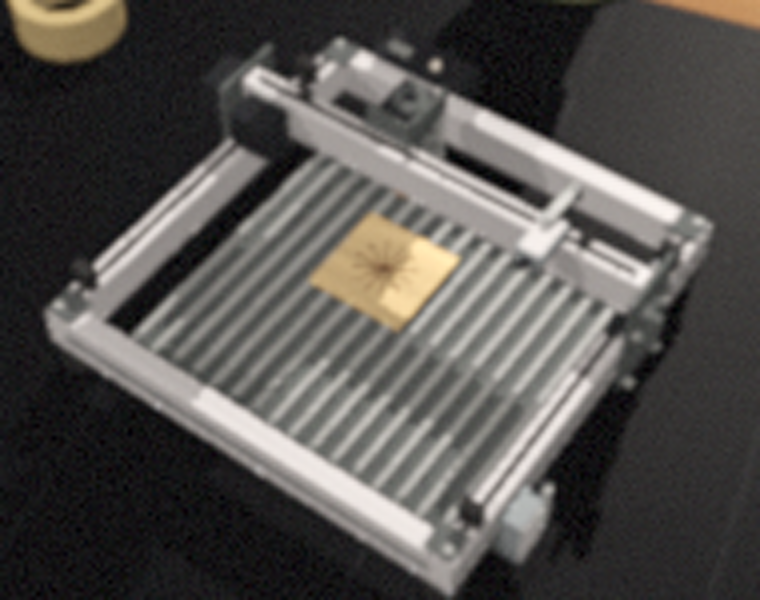

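View pics/sideZ.png

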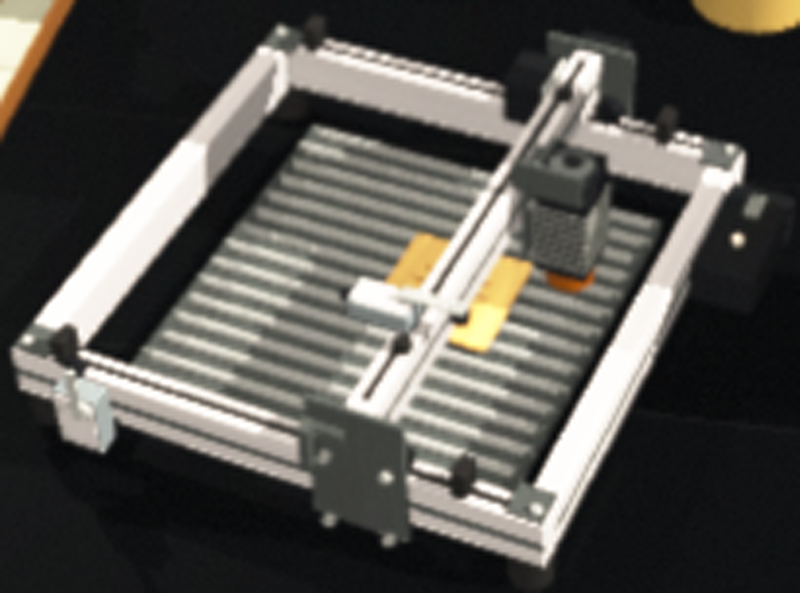

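```bash
cat > h.py <<'E'
import numpy as np, cv2
from scipy.optimize import least_squares
CAL={}
def cal(n):
    from bench import get_image
    return get_image(n)
def proj(d,P):
    P=np.atleast_2d(P); C=d["camera_from_world"]; c=P@C[:3,:3].T+C[:3,3]
    s=np.c_[c[:,0],-c[:,1]]/(-c[:,2:3]); s=s*(1+d["k1"]*(s**2).sum(1,keepdims=True))
    K=d["mtx"]; return np.c_[s[:,0]*K[0,0]+K[0,2], s[:,1]*K[1,1]+K[1,2]]
def ray(d,uv):
    K=d["mtx"]; q=(np.array(uv,float)-[K[0,2],K[1,2]])/[K[0,0],K[1,1]]
    s=q.copy()
    for _ in range(20): s=q/(1+d["k1"]*(s@s))
    C=d["camera_from_world"];R=C[:3,:3]; o=-R.T@C[:3,3]
    v=R.T@np.array([s[0],-s[1],-1]); return o,v/np.linalg.norm(v)
def onz(d,uv,z):
    o,v=ray(d,uv); return o+v*(z-o[2])/v[2]
E
python3 - <<'E'
from h import *
import pickle
S=cal("scene");D=cal("side")
cs={k:{q:v[q] for q in("mtx","k1","camera_from_world")} for k,v in(("scene",S),("side",D))}
pickle.dump(cs,open("cal.pkl","wb"))
sc=(np.array([(712,222),(340,40),(50,312),(448,565)])+.5)/4-.5+[175,165]
sd=(np.array([(547,537),(743,148),(275,30),(15,350)])+.5)/3.9-.5+[160,160]
loc=np.array([(-.2,.2,.07),(-.2,-.2,.07),(.2,-.2,.07),(.2,.2,.07)])
for a,b in zip(sc,sd): print(onz(S,a,.07).round(4),onz(D,b,.07).round(4))
def W(p,L):
    c,s=np.cos(p[2]),np.sin(p[2]);L=np.atleast_2d(L)
    return np.c_[p[0]+c*L[:,0]-s*L[:,1],p[1]+s*L[:,0]+c*L[:,1],L[:,2]]
r=least_squares(lambda p:np.r_[(proj(S,W(p,loc))-sc).ravel(),(proj(D,W(p,loc))-sd).ravel()],[.6,0,0])
p=r.x;print(p,np.degrees(p[2]),r.fun.round(1))
def inv(p,P):
    c,s=np.cos(p[2]),np.sin(p[2]);d=P[:2]-p[:2];return np.array([c*d[0]+s*d[1],-s*d[0]+c*d[1],P[2]])
# head top centre z=.142 ; gantry bar top front edge z=.125
for z,uv in((.142,(412,92)),(.125,(430,160)),(.125,(640,275))): print("sc",inv(p,onz(S,(np.array(uv)+.5)/4-.5+[175,165],z)).round(4))
for z,uv in((.142,(570,157)),(.125,(490,200)),(.125,(365,405))): print("sd",inv(p,onz(D,(np.array(uv)+.5)/3.9-.5+[160,160],z)).round(4))
np.save("pose.npy",p)
E
```

```text
[0.411  0.2518 0.07  ] [0.4119 0.255  0.07  ]
[ 0.3212 -0.1349  0.07  ] [ 0.3237 -0.1447  0.07  ]
[ 0.7089 -0.2253  0.07  ] [ 0.7131 -0.2306  0.07  ]
[0.8004 0.1562 0.07  ] [0.8015 0.1562 0.07  ]
[ 0.561289    0.01075696 -0.23139295] -13.257839281769634 [-0.2  0.3 -0.7 -0.3 -1.4 -0.1  0.9  0.8  0.  -1.2  0.8  1.5  0.9  0.2
 -0.5  0.9]
sc [-0.1218 -0.0595  0.142 ]
sc [-0.0783 -0.0107  0.125 ]
sc [-0.0721  0.194   0.125 ]
sd [-0.108  -0.0657  0.142 ]
sd [-0.0665 -0.0194  0.125 ]
sd [-0.0709  0.1911  0.125 ]
```

The fitted pose is (0.561, 0.011) with yaw −13.3°, and the corner residuals are about 1 px. The head is near local y −0.062 and the bar's front face near x −0.08. Next I'll work out the approach moves.

```bash
cat >> h.py <<'E'
from scipy.spatial.transform import Rotation as Rn
pose=np.load("pose.npy") if __import__("os").path.exists("pose.npy") else None
def m2w(x,y,z,p=None):
    p=pose if p is None else p
    c,s=np.cos(p[2]),np.sin(p[2]);return np.array([p[0]+c*x-s*y,p[1]+s*x+c*y,z])
def w2m(P,p=None):
    p=pose if p is None else p
    c,s=np.cos(p[2]),np.sin(p[2]);d=np.array(P)[:2]-p[:2];return np.array([c*d[0]+s*d[1],-s*d[0]+c*d[1],P[2]])
def tri(rs):
    A=np.zeros((3,3));b=np.zeros(3)
    for o,v in rs:
        M=np.eye(3)-np.outer(v,v);A+=M;b+=M@o
    return np.linalg.solve(A,b)
E
python3 - <<'E'
from h import *
from bench import ctrl
import pickle
s=ctrl.get_state();R=Rn.from_rotvec(s["tool_rot"]).as_matrix();print(R.round(3),s["position"])
a=np.degrees(np.arctan2(R[1,0],R[0,0]));print("tool x yaw",a,"machine y yaw",90+np.degrees(pose[2]))
t=m2w(-.106,-.125,.2); print(t, R.T@(t-s["position"])*1000)
c=pickle.load(open("cal.pkl","rb"));f=lambda uv:ray(c["scene"],(np.array(uv)+.5)/4-.5+[175,165]);g=lambda uv:ray(c["side"],(np.array(uv)+.5)/3.9-.5+[160,160])
for n,u,v in(("leftroller?",(578,188),(462,312)),("head top",(408,92),(570,157)),("rear sw top",(547,490),(70,385)),("cheek/plate L top rear",(640,275),(365,408))):
    print(n,w2m(tri([f(u),g(v)])).round(4))
E
```

```text
[[ 0.398 -0.     0.917]
 [-0.917  0.001  0.398]
 [-0.001 -1.    -0.   ]] [ 0.25884434 -0.59597689  0.22204614]
tool x yaw -66.51866983243917 machine y yaw 76.74216071823037
[ 0.42944743 -0.08660216  0.2       ] [-399.19781991   22.35220319  359.43780731]
leftroller? [-0.1039  0.1149  0.1497]
head top [-0.1118 -0.0566  0.151 ]
rear sw top [0.1254 0.2327 0.1038]
cheek/plate L top rear [-0.0721  0.1939  0.1252]
```

Call:
{"op": "drive_tool", "data": {
  "increments": "-33 0 30 0 255;-33 0 30 0 255;-33 0 30 0 255;-33 0 30 0 255;-33 0 30 0 255;-33 0 30 0 255;-33 0 30 0 255;-33 0 30 0 255;-33 0 30 0 255;-33 0 30 0 255;-33 0 30 0 255;-33 0 30 0 255;0 0 0 9.2 255;0 0 0 9.2 255;0 0 0 9.2 255;0 0 0 9.2 255;0 0 0 0 255",
  "squeeze": 30
}}

```text
time: 2.38
position: [0.4313, -0.0896, 0.2226]
tool_rot: [-1.091, 1.377, -1.377]
ft_force: [0.6, 0.3, 0.5]
grip_width: 0.005
```

```bash
cat > look.py <<'E'
from h import *
from bench import ctrl,get_image
import sys
s=ctrl.get_state();R=Rn.from_rotvec(s["tool_rot"]).as_matrix()
print(s["time"],"mach",w2m(s["position"]).round(4),"toolx in mach yaw",np.degrees(np.arctan2(R[1,0],R[0,0])-pose[2]),s["ft_force"].round(1),s["grip_width"])
for a in sys.argv[1:]:
    n,tag=a.split(":");d=get_image(n);cv2.imwrite(f"pics/{n}_{tag}.png",d["img"][:,:,::-1])
    import pickle;pickle.dump({q:d[q] for q in("mtx","k1","camera_from_world")},open(f"pics/{n}_{tag}.pkl","wb"))
E
python3 look.py wrist:1 side:1 scene:1
python3 -c "
import cv2
a=cv2.imread('pics/scene_1.png')[165:315,175:365];b=cv2.imread('pics/side_1.png')[160:310,160:350]
cv2.imwrite('pics/z1.png',cv2.resize(cv2.hconcat([a,b]),None,fx=2.1,fy=2.1))"
```

```text
2.375 mach [-0.1036 -0.1275  0.2226] toolx in mach yaw -89.96328828848897 [0.6 0.3 0.5] 0.004702226173230248
```

View pics/wrist_1.png

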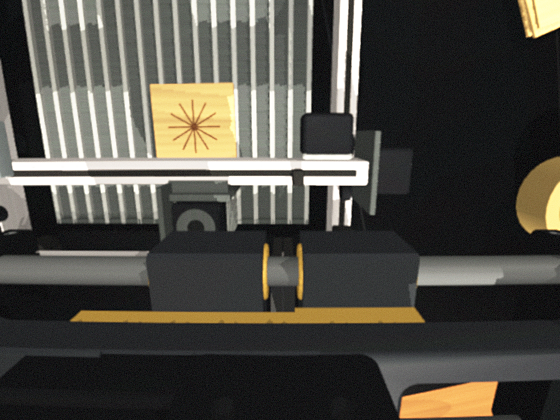

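View pics/z1.png

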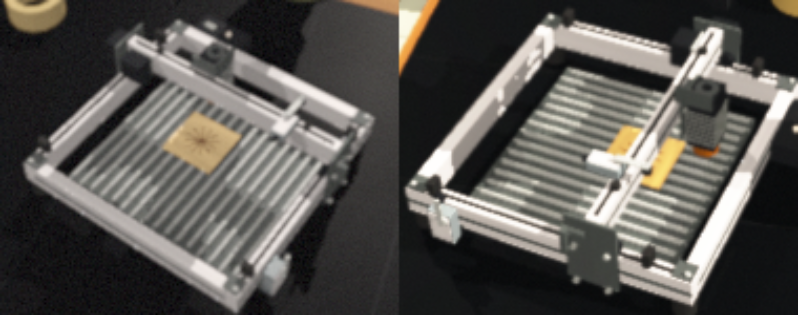

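The wrist view shows the bar across rows 160–185, the head at (198,215), and free space to its right from 237 to 330. I'll measure with the wrist camera.

Run:
```python
from h import *
import pickle
c=pickle.load(open("pics/wrist_1.pkl","rb"))
for n,uv,z in(("bar front",(100,184),.125),("bar front",(260,184),.125),("bar rear",(100,158),.125),("bar rear",(260,158),.125),("head R edge",(236,215),.142),("head L edge",(163,215),.142),("hole",(196,220),.142),("R plate in",(356,170),.125),("tcp-rail R in",(332,215),.07),("rail R in",(332,60),.07)):
    print(n,w2m(onz(c,uv,z)).round(4))
cv2.imwrite("pics/wz.png",cv2.resize(cv2.imread("pics/wrist_1.png")[140:300,120:420],None,fx=2.6,fy=2.6))
```

```text
bar front [-0.0802  0.0281  0.125 ]
bar front [-0.0803 -0.1094  0.125 ]
bar rear [-0.0581  0.025   0.125 ]
bar rear [-0.0585 -0.1098  0.125 ]
head R edge [-0.103  -0.0907  0.142 ]
head L edge [-0.1031 -0.0309  0.142 ]
hole [-0.1073 -0.0578  0.142 ]
R plate in [-0.0683 -0.1903  0.125 ]
tcp-rail R in [-0.1225 -0.1809  0.07  ]
rail R in [ 0.0289 -0.1751  0.07  ]
```

View pics/wz.png

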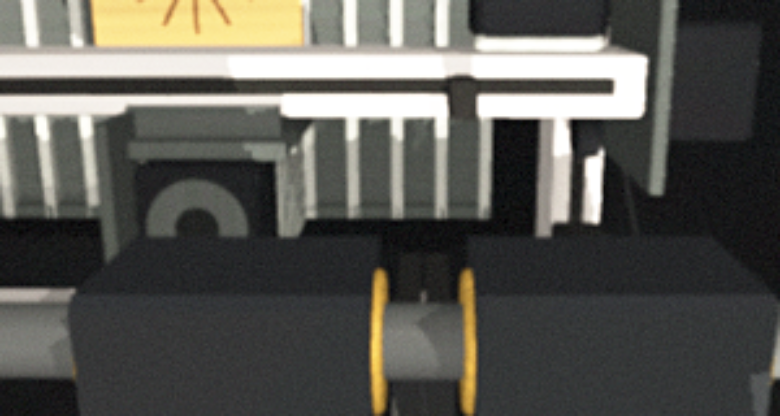

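Call:
{"op": "drive_tool", "data": {
  "increments": "0 20 -4 0 255;0 22 0 0 255;0 22 0 0 255;0 22 0 0 255;0 20 0 0 255;0 16 0 0 255;0 0 0 0 255"
}}

```text
time: 3.4
position: [0.4266, -0.0883, 0.0995]
tool_rot: [-1.092, 1.38, -1.376]
ft_force: [0.2, 0.4, 0.6]
grip_width: 0.004
```

```bash
python3 look.py wrist:2 side:2; python3 -c "
import cv2
a=cv2.imread('pics/side_2.png')[100:300,200:400];b=cv2.imread('pics/wrist_2.png')[140:300,100:400]
cv2.imwrite('pics/z2.png',cv2.resize(a,None,fx=3,fy=3));cv2.imwrite('pics/w2.png',cv2.resize(b,None,fx=2.6,fy=2.6))"
```

```text
3.4 mach [-0.1084 -0.1274  0.0995] toolx in mach yaw -90.00944634167796 [0.2 0.4 0.6] 0.003588443871251446
```

View pics/z2.png

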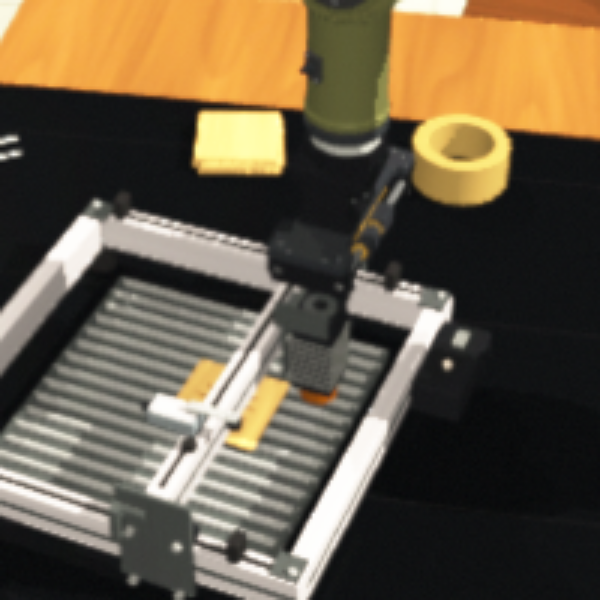

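View pics/w2.png

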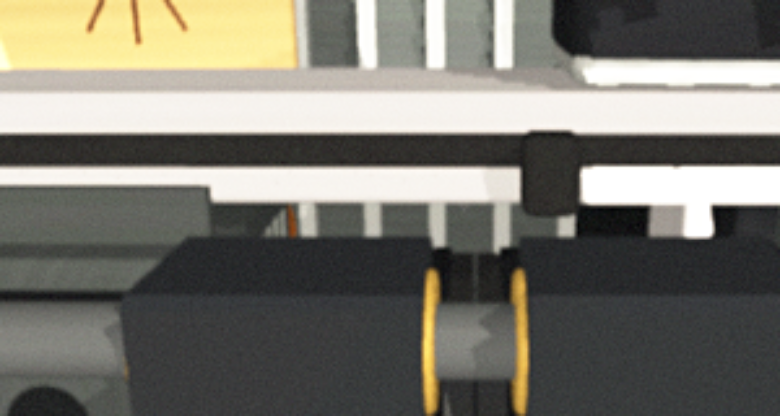

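Call:
{"op": "drive_tool", "data": {
  "increments": "-5 0 0 0 255;-5 0 0 0 255;-5 0 0 0 255;-4 0 0 0 255;-4 0 0 0 255;-4 0 0 0 255;-4 0 0 0 255;-5 0 0 0 255;-5 0 0 0 255;-5 0 0 0 255;-5 0 0 0 255;-5 0 0 0 255;-5 0 0 0 255;-5 0 0 0 255;-5 0 0 0 255;-5 0 0 0 255;-5 0 0 0 255"
}}

```text
time: 5.62
position: [0.4462, -0.0095, 0.1005]
tool_rot: [-1.09, 1.378, -1.378]
ft_force: [-1.2, -4.6, -0.5]
grip_width: 0.002
```

```bash
python3 look.py wrist:3 side:3; python3 -c "
import cv2
a=cv2.imread('pics/side_3.png')[100:300,200:400];b=cv2.imread('pics/wrist_3.png')[140:300,100:400]
cv2.imwrite('pics/z3.png',cv2.resize(a,None,fx=3,fy=3));cv2.imwrite('pics/w3.png',cv2.resize(b,None,fx=2.6,fy=2.6))"
```

```text
5.625 mach [-0.1074 -0.0461  0.1005] toolx in mach yaw -90.06168832861292 [-1.2 -4.6 -0.5] 0.0021663703279101517
```

View pics/z3.png

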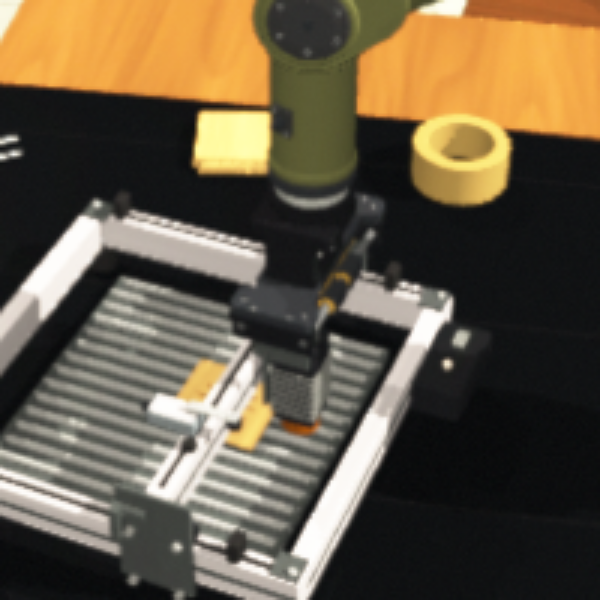

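View pics/wrist_3.png

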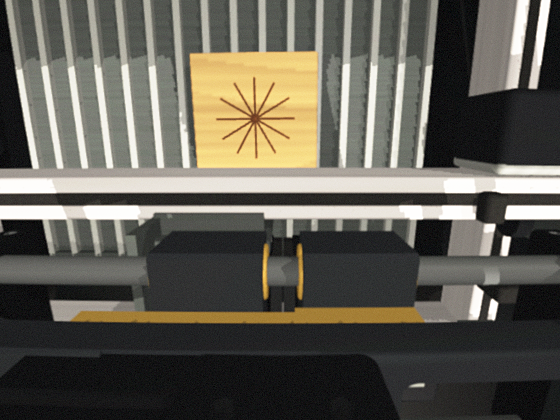

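Run:
```python
from h import *
import pickle
c=pickle.load(open("pics/wrist_3.pkl","rb"))
print(proj(c,m2w(-.1074,-.0461,.1005)),proj(c,m2w(-.08,-.0461,.125)))
for z in(.125,.135,.142,.153): print(z,[w2m(onz(c,(u,216),z)).round(4) for u in (129,160,266)])
cv2.imwrite("pics/w3.png",cv2.resize(cv2.imread("pics/wrist_3.png")[180:320,80:330],None,fx=3.2,fy=3.2,interpolation=cv2.INTER_CUBIC))
```

```text
[[280.76156929 253.71053481]] [[280.4426566  218.72473094]]
0.125 [array([-0.0787,  0.0244,  0.125 ]), array([-0.0787,  0.0098,  0.125 ]), array([-0.0787, -0.0394,  0.125 ])]
0.135 [array([-0.0759,  0.0192,  0.135 ]), array([-0.0759,  0.0057,  0.135 ]), array([-0.0759, -0.04  ,  0.135 ])]
0.142 [array([-0.074 ,  0.0156,  0.142 ]), array([-0.074 ,  0.0028,  0.142 ]), array([-0.074 , -0.0404,  0.142 ])]
0.153 [array([-0.071 ,  0.0099,  0.153 ]), array([-0.071 , -0.0017,  0.153 ]), array([-0.071, -0.041,  0.153])]
```

View pics/w3.png

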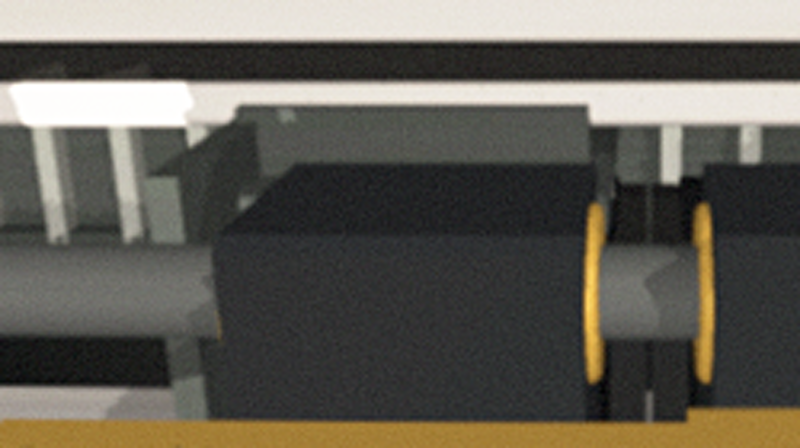

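Call:
{"op": "drive_tool", "data": {
  "increments": "-5 0 0 0 255;-5 0 0 0 255;-5 0 0 0 255;-5 0 0 0 255;-5 0 0 0 255;-5 0 0 0 255;-5 0 0 0 255;-5 0 0 0 255;-5 0 0 0 255;-5 0 0 0 255;-5 0 0 0 255;-5 0 0 0 255;-5 0 0 0 255;-5 0 0 0 255;-5 0 0 0 255;-5 0 0 0 255;-4 0 0 0 255"
}}

```text
time: 7.85
position: [0.4655, 0.0723, 0.1005]
tool_rot: [-1.09, 1.378, -1.378]
ft_force: [-0.1, -3.9, 0.4]
grip_width: 0.006
```

```bash
python3 look.py wrist:4 side:4 scene:4; python3 -c "
import cv2
a=cv2.imread('pics/side_4.png')[180:300,200:340];b=cv2.imread('pics/scene_4.png')[165:255,250:390]
cv2.imwrite('pics/z4.png',cv2.resize(a,None,fx=5,fy=5,interpolation=cv2.INTER_CUBIC));cv2.imwrite('pics/s4.png',cv2.resize(b,None,fx=5,fy=5,interpolation=cv2.INTER_CUBIC))"
```

```text
7.85 mach [-0.1073  0.0379  0.1005] toolx in mach yaw -90.05420287358218 [-0.1 -3.9  0.4] 0.006284970478086561
```

View pics/z4.png

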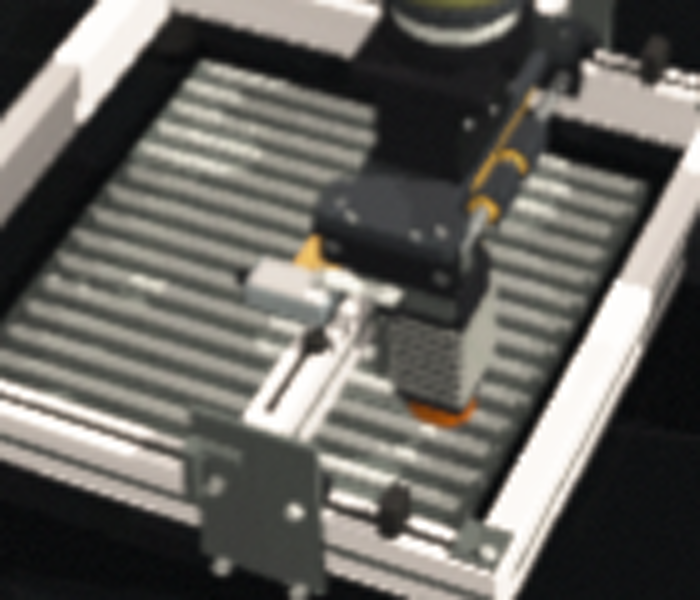

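View pics/wrist_4.png

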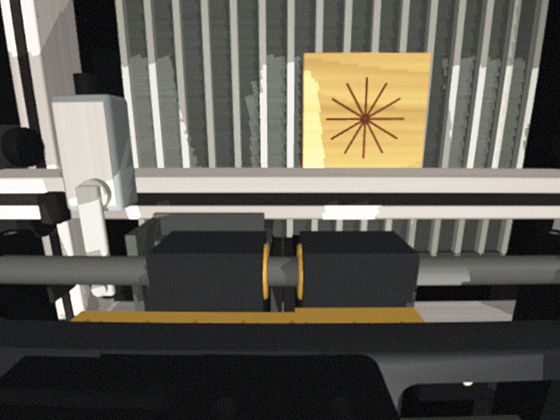

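View pics/s4.png

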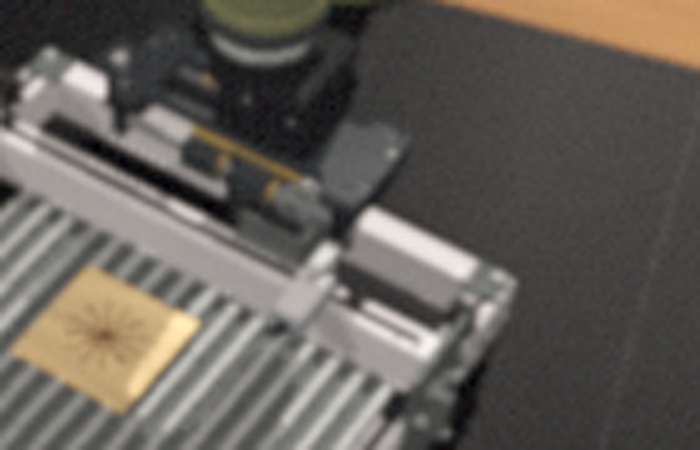

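Call:
{"op": "drive_tool", "data": {
  "increments": "-3 0 0 0 255;-3 0 0 0 255;-3 0 0 0 255;-3 0 0 0 255;-3 0 0 0 255;-3 0 0 0 255;-2 0 0 0 255;0 0 0 0 255"
}}

```text
time: 9.0
position: [0.4702, 0.0917, 0.1005]
tool_rot: [-1.09, 1.378, -1.378]
ft_force: [-1.0, -3.7, 0.9]
grip_width: 0.009
```

```bash
python3 look.py wrist:5; python3 -c "
import cv2
a=cv2.imread('pics/wrist_4.png')[150:320,0:200];b=cv2.imread('pics/wrist_5.png')[150:320,0:200]
cv2.imwrite('pics/w5.png',cv2.resize(cv2.hconcat([a,b]),None,fx=2,fy=2,interpolation=cv2.INTER_CUBIC))"
```

```text
9.0 mach [-0.1073  0.0579  0.1005] toolx in mach yaw -90.04130310088024 [-1.  -3.7  0.9] 0.00860554500947678
```

View pics/w5.png

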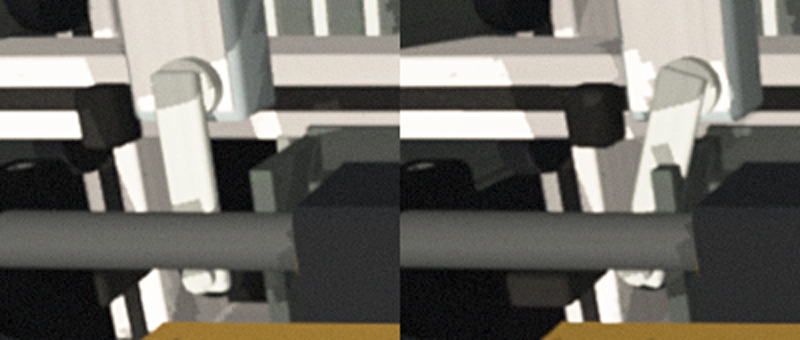

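Run:
```python
from h import *
import pickle
for t,a,b in((4,(93,194),(102.5,289)),(5,(142,194),(121,288))):
    c=pickle.load(open(f"pics/wrist_{t}.pkl","rb"))
    for z in(.145,.15):
        A=w2m(onz(c,a,z));B=w2m(onz(c,b,z));d=B-A
        print(t,A.round(4),B.round(4),"len",np.linalg.norm(d).round(4),"ang",np.arctan2(d[1],-d[0]).round(3))
```

```text
4 [-0.0642  0.1114  0.145 ] [-0.1054  0.1137  0.145 ] len 0.0413 ang 0.055
4 [-0.0632  0.1083  0.15  ] [-0.1026  0.1105  0.15  ] len 0.0395 ang 0.055
5 [-0.0642  0.1119  0.145 ] [-0.1048  0.1256  0.145 ] len 0.0429 ang 0.326
5 [-0.0632  0.1096  0.15  ] [-0.1021  0.1227  0.15  ] len 0.0411 ang 0.326
```

Call:
{"op": "drive_tool", "data": {
  "increments": "-2 0 0 0 255;-2 0 0 0 255;-2 0 0 0 255;-2 0 0 0 255;-0.5 0 0 0 255;0 0 0 0 255"
}}

```text
time: 9.8
position: [0.472, 0.0996, 0.1005]
tool_rot: [-1.09, 1.378, -1.379]
ft_force: [-0.5, -4.5, 0.4]
grip_width: -0.002
```

```bash
python3 look.py wrist:6; python3 -c "
import cv2
b=cv2.imread('pics/wrist_6.png')[150:320,0:240]
cv2.imwrite('pics/w6.png',cv2.resize(b,None,fx=3,fy=3,interpolation=cv2.INTER_CUBIC))"
```

```text
9.8 mach [-0.1073  0.066   0.1005] toolx in mach yaw -90.06124951802343 [-0.5 -4.5  0.4] -0.0017809265429814026
```

View pics/w6.png

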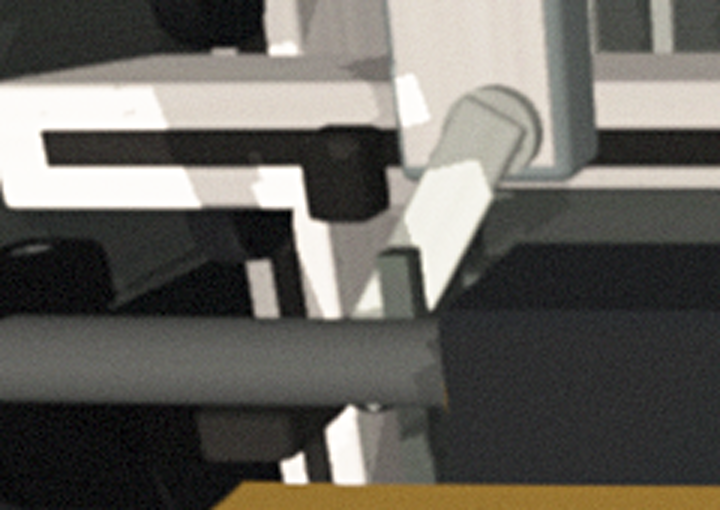

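The left arm is swung about 0.47 rad, so that switch has tripped with margin. Next I'll back off to the right and come up to the bar face.

Call:
{"op": "drive_tool", "data": {
  "increments": "4 0 0 0 255;8 0 0 0 255;12 0 0 0 255;12 0 0 0 255;10 0 0 0 255;10 0 0 0 255;0 0 4 0 255;0 0 4 0 255;0 0 4 0 255;0 0 4 0 255;0 0 4 0 255;0 0 4 0 255;0 0 4 0 255;0 0 4 0 255"
}}

```text
time: 11.6
position: [0.4884, 0.0387, 0.1001]
tool_rot: [-1.094, 1.381, -1.376]
ft_force: [-5.7, 2.2, 4.6]
grip_width: 0.009
```

```bash
python3 look.py wrist:7 side:7; python3 -c "
import cv2
b=cv2.imread('pics/side_7.png')[160:310,150:350]
cv2.imwrite('pics/z7.png',cv2.resize(b,None,fx=3.9,fy=3.9,interpolation=cv2.INTER_CUBIC))"
```

```text
11.6 mach [-0.0773  0.0104  0.1001] toolx in mach yaw -90.00948838246444 [-5.7  2.2  4.6] 0.008623126619424201
```

View pics/wrist_7.png

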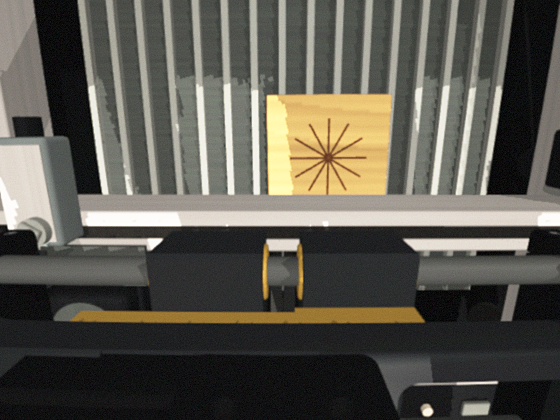

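View pics/z7.png

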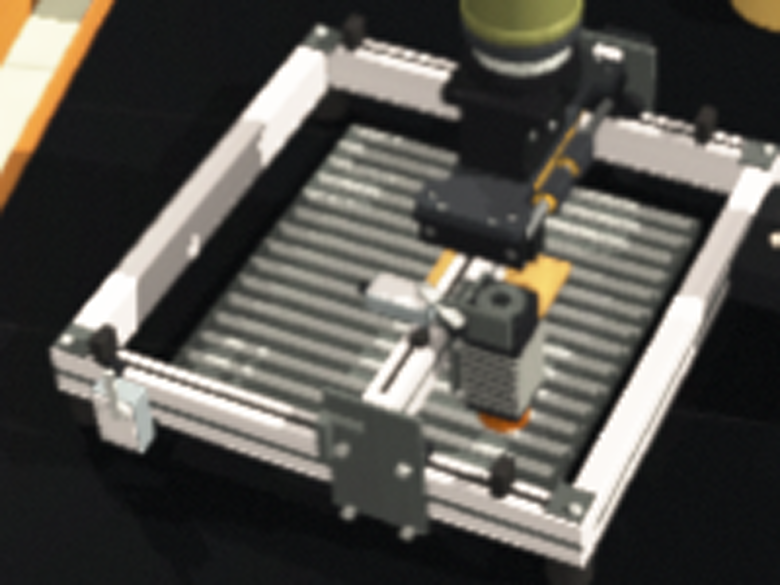

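```bash
python3 - <<'E'
from h import *
import pickle
c=pickle.load(open("pics/wrist_7.pkl","rb"))
for v in(195,240,246,250): print(v,w2m(onz(c,(200,v),.125)).round(4))
g=lambda uv:ray(pickle.load(open("pics/side_7.pkl","rb")),(np.array(uv)+.5)/3.9-.5+[150,160])
# left plate rear edge top / front edge top (y~.205), rear switch roller/arm top, rear black stop
def ony(uv,y):
    o,v=g(uv);n=np.array([-np.sin(pose[2]),np.cos(pose[2]),0]);q=m2w(0,y,0)
    return w2m(o+v*(n@(q-o))/(n@v))
for n,uv in(("plate rear top",(320,392)),("plate front top",(428,418)),("sw body",(100,395)),("sw arm top",(120,382)),("sw body R",(155,395)),("stop rear",(108,345)),("stop front",(503,475))): print(n,ony(uv,.21).round(4),ony(uv,.19).round(4),ony(uv,.23).round(4))
E
python3 -c "
import cv2
b=cv2.imread('pics/side_7.png')[230:290,155:265]
cv2.imwrite('pics/zz7.png',cv2.resize(b,None,fx=7,fy=7,interpolation=cv2.INTER_CUBIC))"
```

```text
195 [-0.0385  0.0469  0.125 ]
240 [-0.0601  0.0484  0.125 ]
246 [-0.0631  0.0486  0.125 ]
250 [-0.0652  0.0487  0.125 ]
plate rear top [-0.0214  0.21    0.1347] [-0.009   0.19    0.1099] [-0.0339  0.23    0.1595]
plate front top [-0.0975  0.21    0.1432] [-0.087   0.19    0.1186] [-0.108   0.23    0.1678]
sw body [0.1565 0.21   0.0561] [0.1735 0.19   0.0293] [0.1396 0.23   0.0829]
sw arm top [0.1368 0.21   0.0775] [0.1533 0.19   0.0512] [0.1203 0.23   0.1037]
sw body R [0.1091 0.21   0.0764] [0.1249 0.19   0.0501] [0.0934 0.23   0.1027]
stop rear [0.1407 0.21   0.1117] [0.1572 0.19   0.0863] [0.1241 0.23   0.1371]
stop front [-0.1478  0.21    0.1124] [-0.1385  0.19    0.087 ] [-0.157   0.23    0.1377]
```

View pics/zz7.png

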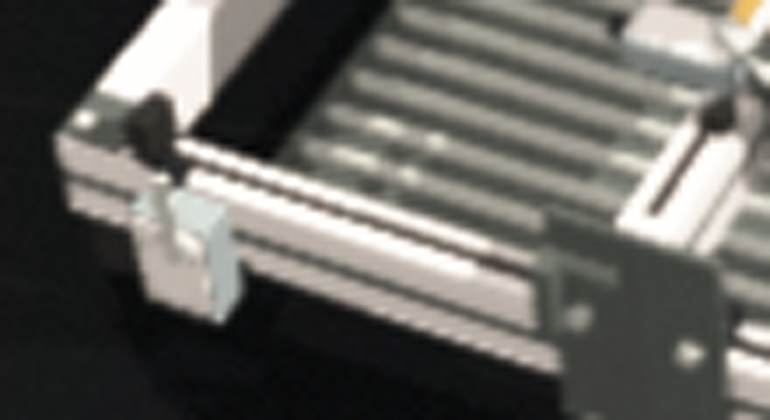

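Call:
{"op": "drive_tool", "data": {
  "increments": "0 0 5 0 255;0 0 5 0 255;0 0 5 0 255;0 0 5 0 255;0 0 5 0 255;0 0 5 0 255;0 0 5 0 255;0 0 5 0 255;0 0 5 0 255;0 0 5 0 255;0 0 5 0 255;0 0 5 0 255;0 0 5 0 255;0 0 5 0 255;0 0 5 0 255;0 0 5 0 255;0 0 5 0 255;0 0 5 0 255;0 0 5 0 255;0 0 5 0 255"
}}

```text
time: 14.2
position: [0.586, 0.0156, 0.1001]
tool_rot: [-1.094, 1.381, -1.376]
ft_force: [-6.1, 2.1, 3.3]
grip_width: 0.005
```

```bash
python3 look.py wrist:8 side:8 scene:8; python3 -c "
import cv2
b=cv2.imread('pics/side_8.png')[220:300,150:260];a=cv2.imread('pics/scene_8.png')[240:320,230:340]
cv2.imwrite('pics/z8.png',cv2.resize(cv2.hconcat([a,b]),None,fx=3.6,fy=5,interpolation=cv2.INTER_CUBIC))"
```

```text
14.2 mach [0.0229 0.0104 0.1001] toolx in mach yaw -90.01725739555151 [-6.1  2.1  3.3] 0.00513403046874774
```

View pics/z8.png

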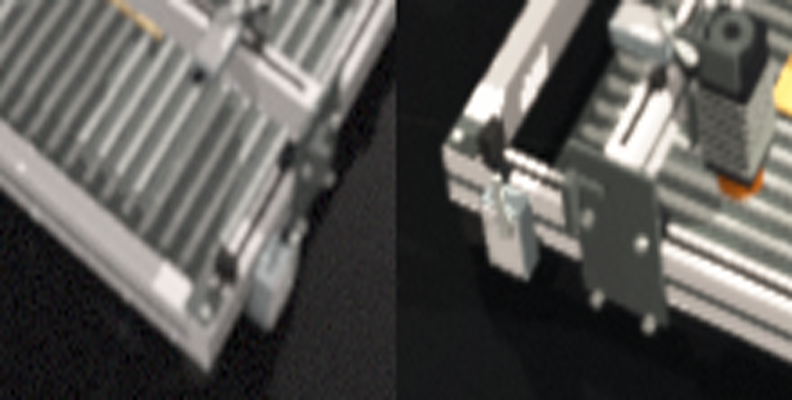

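View pics/wrist_8.png

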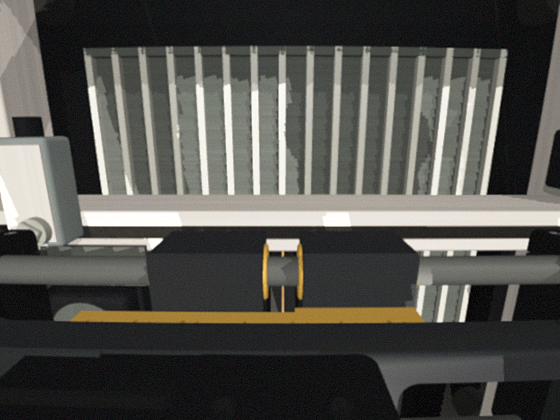

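Call:
{"op": "drive_tool", "data": {
  "increments": "0 0 4 0 255;0 0 4 0 255;0 0 4 0 255;0 0 4 0 255;0 0 4 0 255;0 0 4 0 255;0 0 4 0 255;0 0 0 0 255"
}}

```text
time: 15.35
position: [0.6142, 0.0088, 0.1]
tool_rot: [-1.091, 1.379, -1.377]
ft_force: [-4.2, 1.3, 0.3]
grip_width: 0.007
```

```bash
python3 look.py side:9 scene:9; python3 -c "
import cv2
f=lambda p,r,c:cv2.resize(cv2.imread(p)[r:r+60,c:c+60],None,fx=6.5,fy=6.5,interpolation=cv2.INTER_CUBIC)
t=cv2.hconcat([f('pics/side_8.png',230,160),f('pics/side_9.png',230,160)])
cv2.imwrite('pics/z9.png',t)
cv2.imwrite('pics/y9.png',cv2.hconcat([f('pics/scene_8.png',255,280),f('pics/scene_9.png',255,280)]))"
```

```text
15.35 mach [0.0519 0.0102 0.1   ] toolx in mach yaw -90.04130762211983 [-4.2  1.3  0.3] 0.006691476501300087
```

View pics/z9.png

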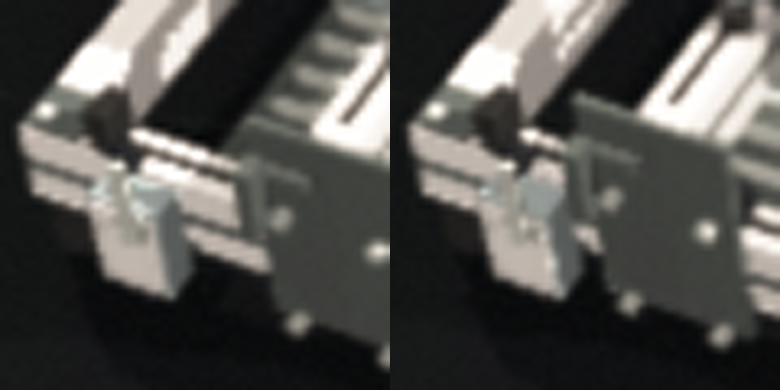

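View pics/y9.png

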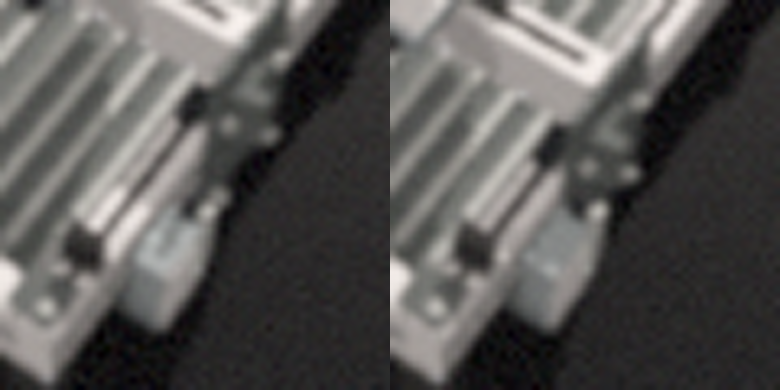

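Call:
{"op": "drive_tool", "data": {
  "increments": "0 0 3 0 255;0 0 3 0 255;0 0 3 0 255;0 0 3 0 255;0 0 0 0 255"
}}

```text
time: 16.08
position: [0.626, 0.006, 0.1001]
tool_rot: [-1.091, 1.379, -1.377]
ft_force: [-3.9, 2.1, -0.2]
grip_width: 0.007
```

```bash
python3 look.py side:10 scene:10 wrist:10; python3 -c "
import cv2
f=lambda p,r,c:cv2.resize(cv2.imread(p)[r:r+60,c:c+60],None,fx=6.5,fy=6.5,interpolation=cv2.INTER_CUBIC)
cv2.imwrite('pics/z10.png',cv2.hconcat([f('pics/side_10.png',230,160),f('pics/scene_10.png',255,280)]))"
```

```text
16.075 mach [0.064  0.0102 0.1001] toolx in mach yaw -90.04189954087798 [-3.9  2.1 -0.2] 0.0072593340640063255
```

View pics/z10.png

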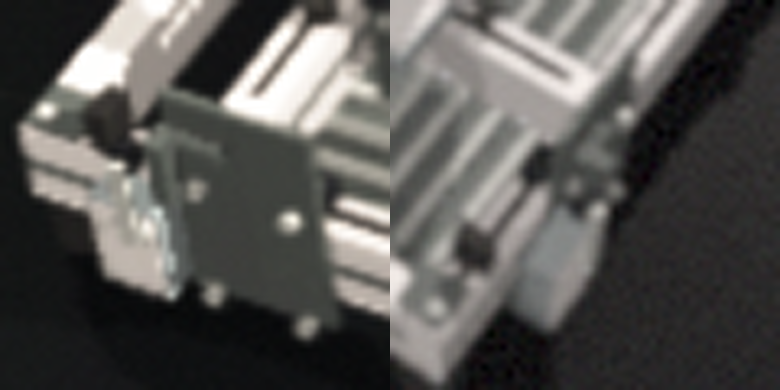

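View pics/wrist_10.png

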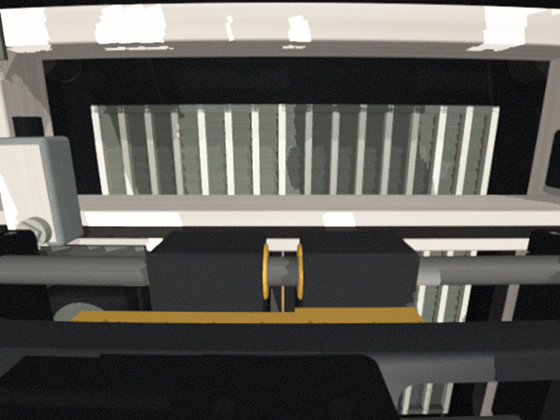

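Call:
{"op": "drive_tool", "data": {
  "increments": "0 0 2 0 255;0 0 2 0 255;0 0 2 0 255;0 0 2 0 255;0 0 0 0 255"
}}

```text
time: 16.85
position: [0.6336, 0.0042, 0.1001]
tool_rot: [-1.091, 1.379, -1.377]
ft_force: [-4.6, 1.6, -0.4]
grip_width: 0.008
```

```bash
python3 look.py side:11 scene:11; python3 -c "
import cv2
f=lambda p,r,c:cv2.resize(cv2.imread(p)[r:r+50,c:c+50],None,fx=8,fy=8,interpolation=cv2.INTER_CUBIC)
cv2.imwrite('pics/z11.png',cv2.hconcat([f('pics/side_10.png',235,160),f('pics/side_11.png',235,160)]))
cv2.imwrite('pics/y11.png',cv2.hconcat([f('pics/scene_10.png',265,285),f('pics/scene_11.png',265,285)]))"
```

```text
16.85 mach [0.0718 0.0102 0.1001] toolx in mach yaw -90.03501765168619 [-4.6  1.6 -0.4] 0.008049610864087212
```

View pics/z11.png

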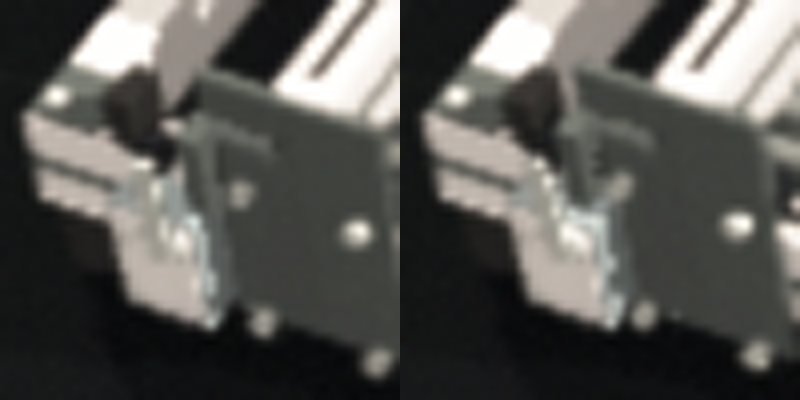

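View pics/y11.png

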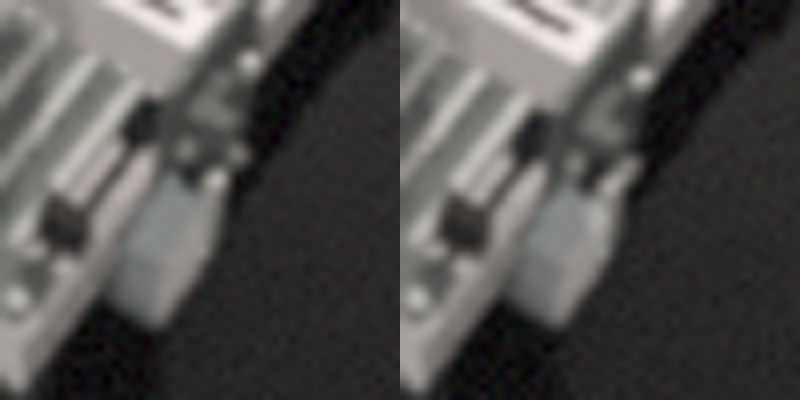

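Run:
```python
from h import *
import pickle
P=np.array([.1254,.2327,.066])
out=[]
for n,r,c in(("side",235,160),("scene",265,285)):
  K=pickle.load(open(f"pics/{n}_11.pkl","rb"))
  for t in (0,7,10,11):
    try: im=cv2.imread(f"pics/{n}_{t}.png" if t else f"pics/{n}0.png")
    except: continue
    if im is None: out.append(np.zeros((400,400,3),np.uint8)); continue
    z=cv2.resize(im[r:r+50,c:c+50],None,fx=8,fy=8,interpolation=cv2.INTER_CUBIC)
    if t in(0,11):
      for th,col in((0,(0,0,255)),(.35,(0,255,255)),(.5,(0,255,0)),(.95,(255,0,255))):
        a=proj(K,m2w(*P));b=proj(K,m2w(P[0]+.038*np.sin(th),P[1],P[2]+.038*np.cos(th)))
        q=lambda u:tuple(int(k) for k in ((u[0]-[c,r]+.5)*8))
        cv2.circle(z,q(b),3,col,1);cv2.circle(z,q(a),3,(255,255,0),1)
    out.append(z)
g=[cv2.hconcat(out[:4]),cv2.hconcat(out[4:])]
cv2.imwrite("pics/ov.png",cv2.resize(cv2.vconcat(g),None,fx=.5,fy=.5,interpolation=cv2.INTER_AREA)[:, :800])
cv2.imwrite("pics/ov2.png",cv2.hconcat([out[0],out[3]]))
```

```text
[ WARN:0@0.689] global loadsave.cpp:275 findDecoder imread_('pics/scene_7.png'): can't open/read file: check file path/integrity
```

View pics/ov.png

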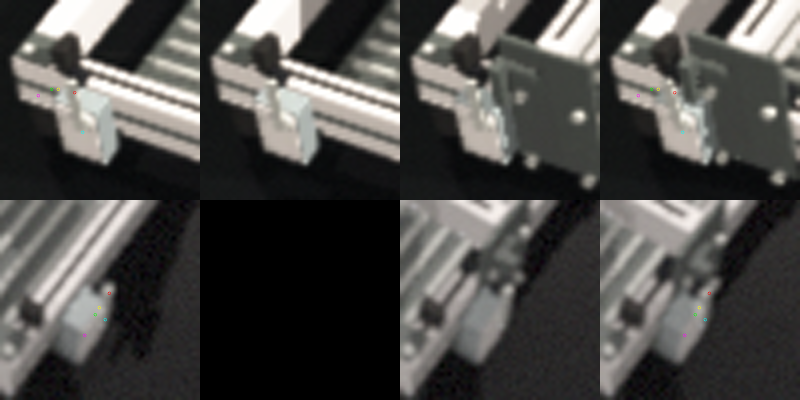

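View pics/ov2.png

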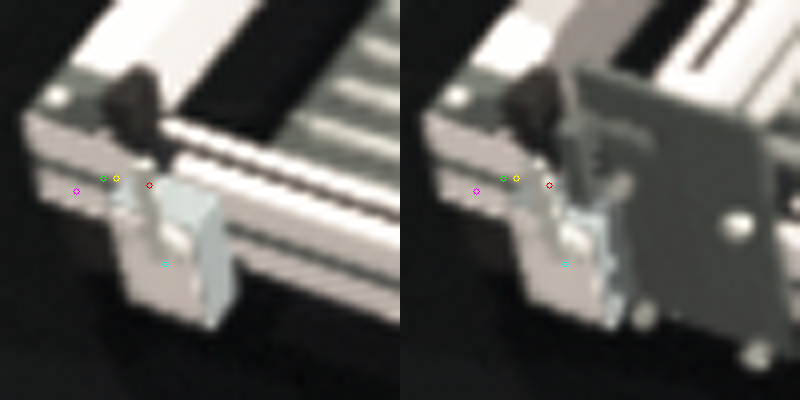

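Call:
{"op": "drive_tool", "data": {
  "increments": "0 0 2 0 255;0 0 2 0 255;0 0 2 0 255;0 0 2 0 255;0 0 0 0 255"
}}

```text
time: 17.58
position: [0.6413, 0.0023, 0.1001]
tool_rot: [-1.092, 1.38, -1.377]
ft_force: [-5.7, 2.8, -0.9]
grip_width: 0.006
```

```bash
python3 look.py side:12 scene:12; python3 -c "
import cv2
f=lambda p,r,c:cv2.resize(cv2.imread(p)[r:r+50,c:c+50],None,fx=8,fy=8,interpolation=cv2.INTER_CUBIC)
cv2.imwrite('pics/z12.png',cv2.hconcat([f('pics/side_11.png',235,160),f('pics/side_12.png',235,160)]))
cv2.imwrite('pics/y12.png',cv2.hconcat([f('pics/scene_11.png',265,285),f('pics/scene_12.png',265,285)]))"
```

```text
17.575 mach [0.0798 0.0101 0.1001] toolx in mach yaw -90.03743755582744 [-5.7  2.8 -0.9] 0.005975243441306295
```

View pics/z12.png

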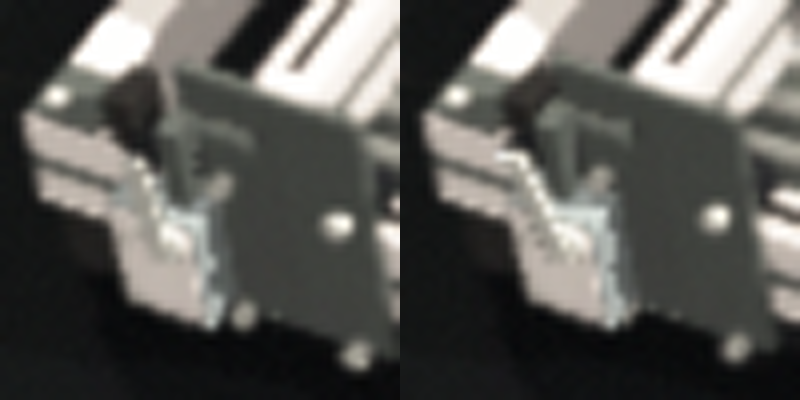

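View pics/y12.png

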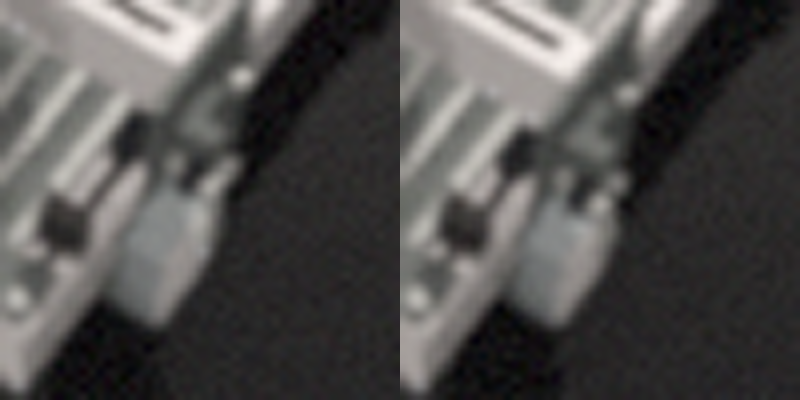

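Call:
{"op": "drive_tool", "data": {
  "increments": "0 0 2 0 255;0 0 2 0 255;0 0 2 0 255;0 0 0.5 0 255;0 0 0 0 255"
}}

```text
time: 18.3
position: [0.6472, 0.001, 0.1001]
tool_rot: [-1.092, 1.38, -1.377]
ft_force: [-6.4, 2.9, 0.2]
grip_width: 0.004
```

```bash
python3 look.py side:13 scene:13; python3 -c "
import cv2
f=lambda p,r,c:cv2.resize(cv2.imread(p)[r:r+50,c:c+50],None,fx=8,fy=8,interpolation=cv2.INTER_CUBIC)
cv2.imwrite('pics/z13.png',cv2.hconcat([f('pics/side_13.png',235,160),f('pics/scene_13.png',265,285)]))"
```

```text
18.3 mach [0.0859 0.0102 0.1001] toolx in mach yaw -90.03503241018653 [-6.4  2.9  0.2] 0.00403244439255749
```

View pics/z13.png

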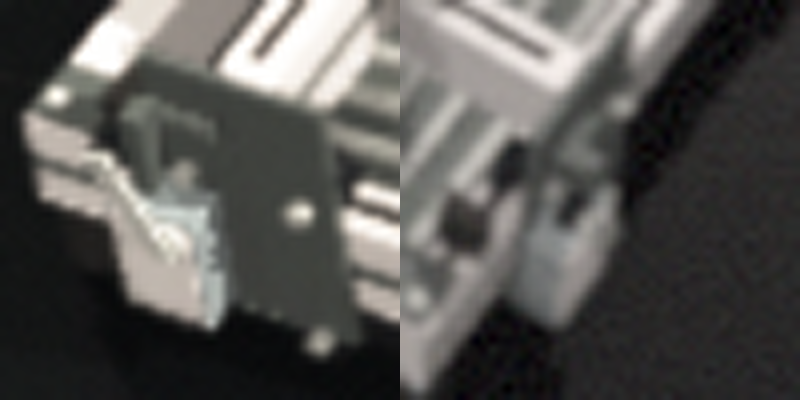

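Call:
{"op": "drive_tool", "data": {
  "increments": "0 0 -3 0 255;0 0 -8 0 255;0 0 -10 0 255;0 0 -10 0 255;0 -20 0 0 255;0 -30 0 0 255;0 -30 0 0 255;0 -30 0 0 255;0 -30 0 0 255;-20 -10 0 0 255;-30 0 0 0 255;-30 0 0 0 255;-30 0 0 0 255;-20 0 0 0 255;0 0 0 0 255"
}}

```text
time: 20.27
position: [0.6477, 0.137, 0.2502]
tool_rot: [-1.092, 1.377, -1.374]
ft_force: [0.6, -0.1, -0.2]
grip_width: 0.005
```

```bash
python3 look.py wrist:14 side:14 scene:14; python3 -c "
import cv2
b=cv2.imread('pics/side_14.png')[160:310,150:350];a=cv2.imread('pics/scene_14.png')[165:315,175:375]
cv2.imwrite('pics/z14.png',cv2.resize(b,None,fx=3.9,fy=3.9,interpolation=cv2.INTER_CUBIC))
cv2.imwrite('pics/y14.png',cv2.resize(a,None,fx=3.9,fy=3.9,interpolation=cv2.INTER_CUBIC))"
```

```text
20.275 mach [0.0551 0.1426 0.2502] toolx in mach yaw -89.82238132687571 [ 0.6 -0.1 -0.2] 0.005150024379549881
```

View pics/wrist_14.png

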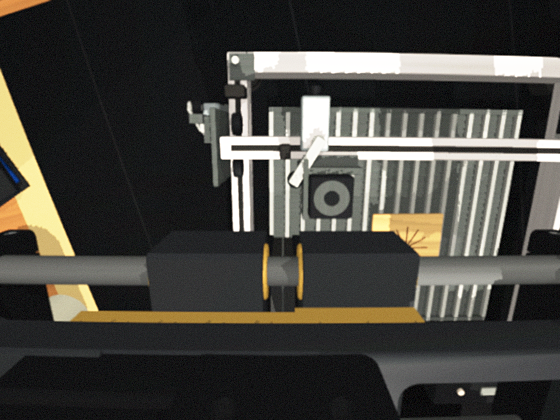

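View pics/z14.png

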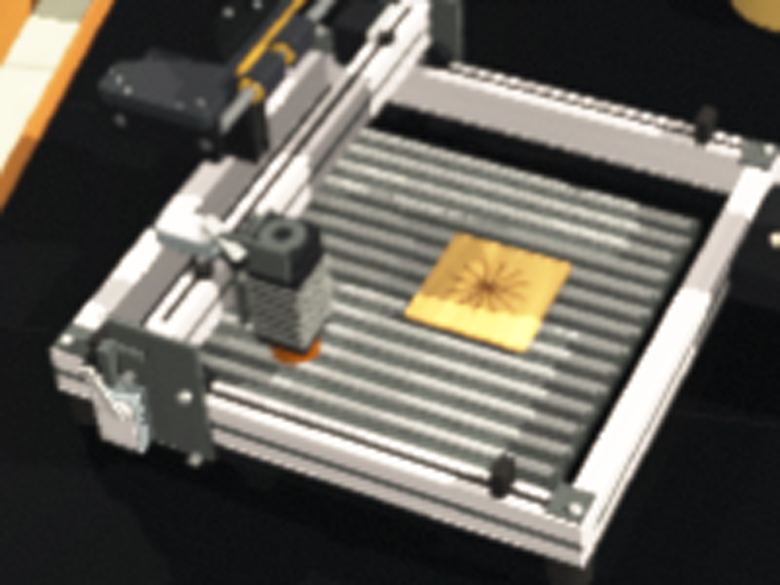

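View pics/y14.png

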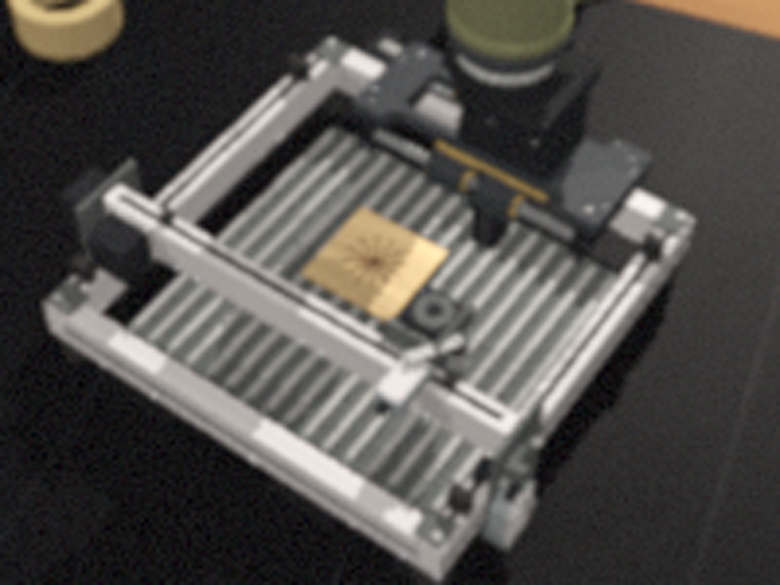

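The wrist view now shows both switches: the left arm from (318,140) to (295,183), and the rear arm near (205,112). I'll zoom in and measure the angles.

Run:
```python
from h import *
import pickle
im=cv2.imread("pics/wrist_14.png")[75:205,180:350]
cv2.imwrite("pics/w14.png",cv2.resize(im,None,fx=4.5,fy=4.5,interpolation=cv2.INTER_CUBIC))
b=cv2.imread('pics/side_14.png')[235:285,160:210]
cv2.imwrite('pics/z15.png',cv2.resize(b,None,fx=11,fy=11,interpolation=cv2.INTER_CUBIC))
```

```text
(no output)
```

View pics/w14.png

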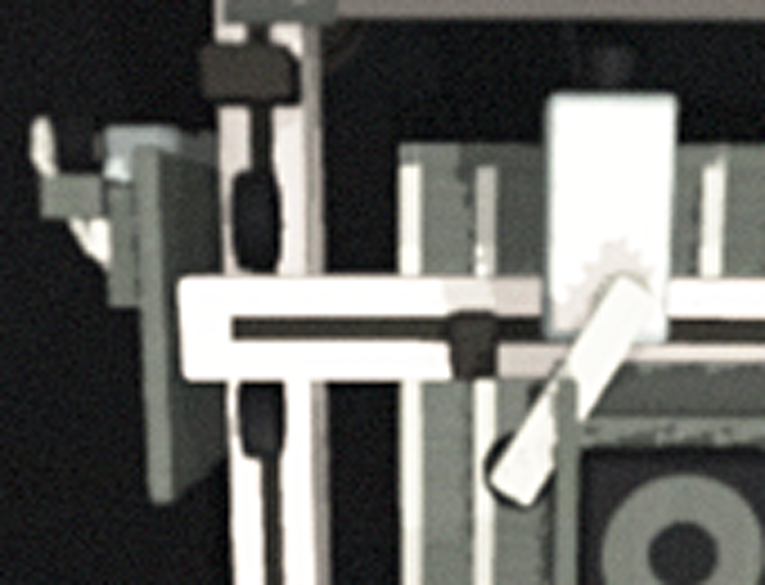

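View pics/z15.png

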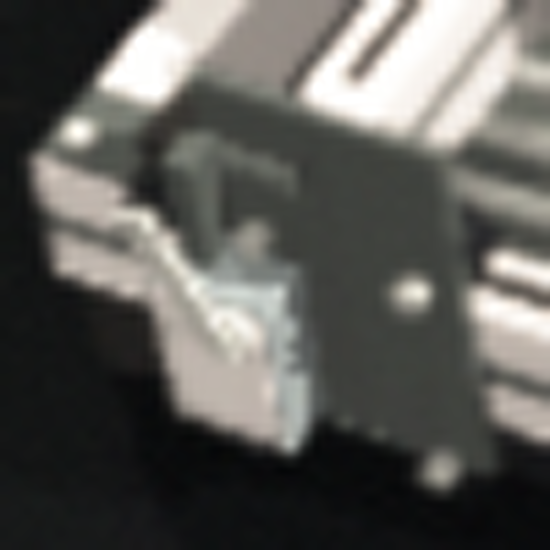

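Run:
```python
from h import *
import pickle
K=pickle.load(open("pics/wrist_14.pkl","rb"))
f=lambda uv,z:w2m(onz(K,(np.array(uv)+.5)/4.5-.5+[180,75],z))
a,b=f((628,300),.15),f((520,480),.15);d=b-a;print("left ang",np.arctan2(d[1],-d[0]),np.linalg.norm(d))
print("left arm dir edges", [np.arctan2(*(lambda d:(d[1],-d[0]))(f(q,.15)-f(p,.15))) for p,q in(((655,310),(528,500)),((605,285),(495,475)))])
for z in(.07,.08): print("stop/wheel gap",f((250,103),z)-f((255,170),z))
base=f((90,250),.072)
for th in(.2,.35,.5,.6,.7,.95):
    t=f((42,125),.068+.042*np.cos(th)); print(th,"tip",t.round(4),"expected pivot->tip dx",.042*np.sin(th), "pivot x implied",(t[0]-.042*np.sin(th)).round(4))
for z in (.09,.1,.106): print("roller mid",f((78,145),z).round(4),"dog rear face",f((75,173),z).round(4))
```

```text
left ang 0.5251525204437002 0.038836398117225106
left arm dir edges [np.float64(0.5716634488836587), np.float64(0.5129932838396701)]
stop/wheel gap [0.01506084 0.00073043 0.        ]
stop/wheel gap [0.01462107 0.0007091  0.        ]
0.2 tip [0.148  0.2296 0.1092] expected pivot->tip dx 0.008344111893392571 pivot x implied 0.1396
0.35 tip [0.1481 0.2301 0.1075] expected pivot->tip dx 0.014401707913128958 pivot x implied 0.1337
0.5 tip [0.1483 0.2308 0.1049] expected pivot->tip dx 0.02013587262137653 pivot x implied 0.1282
0.6 tip [0.1485 0.2314 0.1027] expected pivot->tip dx 0.023714983882591488 pivot x implied 0.1248
0.7 tip [0.1487 0.2322 0.1001] expected pivot->tip dx 0.027057142863983023 pivot x implied 0.1217
0.95 tip [0.1494 0.2344 0.0924] expected pivot->tip dx 0.0341634512011537 pivot x implied 0.1152
roller mid [0.1453 0.2273 0.09  ] dog rear face [0.1394 0.2284 0.09  ]
roller mid [0.1446 0.2247 0.1   ] dog rear face [0.1388 0.2257 0.1   ]
roller mid [0.1442 0.2231 0.106 ] dog rear face [0.1385 0.2241 0.106 ]
```

Both arms are clearly past 20°, at about 0.53 rad each, and neither carriage is on its stop. The gripper is clear of the machine, so I'll hand in.

```bash
python3 -c "
from bench import workorder
print(workorder.close_job())"
```

```text
the job is handed in; nothing more can be done
None
```

I homed the engraver in the order asked and handed it in at about 20.4 s. I pushed the laser head left first, then the whole gantry to the rear, both with closed fingers. After that I backed off and raised the gripper clear.

After letting go, I checked both switches with the wrist camera:

| Switch | Arm angle (trips at 0.35 rad) | Still short of the end stop |
|---|---|---|
| Left | 0.51–0.57 rad | Not measured; about 10 mm from the arm angle |
| Rear | 0.53–0.58 rad | About 15 mm (camera) |

- **Forces:** the force on the tool stayed at about 8 N or less at every reading. It read about 0 N at the end.
- **Surroundings:** the coaster was still lying on the bed, and I never touched the mug, tape roll or blanks. I saw this in the last pictures but did not measure their positions.
- **Disagreement:** my first estimate of the gantry's position, which assumed its travel was centred, was about 2 cm too far to the rear. I dropped it and set the final push by watching the roller arm, in steps of 12 mm or less. The rear angle is therefore a camera estimate, good to roughly 0.1 rad. The 15 mm stop gap is close to the 12 mm I expected.

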